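Close a denture flask in the bench press

TASK

Close the denture flask that stands in the bench press, pushing only with a fingertip. First push the press's swing beam round by its upright ball handle until its hook is fully home against the far pillar, then turn the four-armed hand wheel clockwise by pushing on its spokes until the pressing plate bears firmly on the flask, with its spring squeezed by at least 3 mm. Do not shove the flask off its seat, lift anything or disturb the things standing round the press, and leave the press closed.

Things in the scene. Friction and masses are not known exactly. Their poses are not given: they have to be found in the camera images.
- press: Grey bench press, fixed. Origin: centre of the underside of its base, on the axis of the flask seat; x from the front of the press to its back, y to its left, z up. Base 150 (x) by 204 (y) mm, its top 14 mm up. Two 22 mm pillars at y = -70 mm (right, pivot of the swing beam) and y = +70 mm (left, where the beam's hook ends); their nuts reach z = 153 mm.
- flask: The brass-yellow two-part denture flask to be closed, 64 (x) by 76 (y) mm, loose, about 0.55 kg, standing on the press's base between strips 5 mm high. Origin: centre of its underside. Flat top 52 mm above the origin; two small pins rise to 58 mm outside the area of the plate.
- beam (a joint): Swing beam (grey bar), turning about the right pillar, rad: 0 = closed, hook home against the left pillar, a hard stop; positive = open towards the front, up to 1.3; starts at 0.4 to 0.95. Closes clockwise seen from above. Friction 0.6 N m (3.7 N at the handle), stays where left. Underside 112, top 142 mm above the bench. It carries the screw, the hand wheel and the plate along.
- beam_handle (a point): On the axis of the beam's upright handle, a steel post 12 mm thick, 164 mm from the pivot; the point is 172 mm above the bench. The bare post runs from 141 to 178 mm above the bench, then a black ball of 24 mm diameter, top at 200 mm. Its axes turn with the beam: push along its +x to close. The wheel's ball ends pass 23 mm or more from the post's axis.
- wheel (a joint): Hand wheel, rad, growing clockwise seen from above, which screws the plate down 3.82 mm per rad (24 mm a turn); 0 (plate fully up) to 5.7 (stop). Starts at 0 to 1.4. Friction about 0.22 N m, stays where left, also under load; near the end the spring adds 0.1 N m. With the flask in place the plate touches at about 3.9 rad; 3 mm of squeeze is at about 4.7 rad.
- wheel_hub (a point): Centre of the hand wheel, on its upright axis, in the plane of the spokes: 200 mm above the bench with the wheel at 0, sinking 3.82 mm per rad. Four level spokes 10 mm thick along its +x, +y, -x, -y (axes turn with the wheel), each with an 18 mm black ball centred 60 mm from the axis; hub 30 mm in diameter, rising 15 mm. Beam closed: it is over the flask's centre.
- plate (a joint): Squeeze of the spring over the pressing plate (round steel plate of 42 mm diameter at the lower end of the screw): 0 = spring fully out, 0.007 m = closed solid. Spring 5 N per mm with 6 N preload, so 0.003 m means about 21 N on the flask.
- screw: The upright screw in the beam, with the wheel and the plate that it carries. Origin: on the screw's axis, at the height of the beam's underside (112 mm above the bench) when the wheel is at 0; it sinks with the screw.
- spare_flask: A second, identical denture flask standing on the bench to the left of the press; leave it alone. Origin: centre of its underside.
- green_cast: Green stone cast with teeth, 65 x 72 x 32 mm, on the bench in front of the press; leave it alone. Origin: centre of its underside.
- powder_jar: Pink jar with a white cap, 60 mm in diameter, 70 mm high, left of the press; leave it alone. Origin: centre of its underside.
- liquid_bottle: Brown bottle, 54 mm in diameter, 122 mm high, behind the press; leave it alone. Origin: centre of its underside.
- mixing_jar: Jar with a blue cap, 54 mm in diameter, 62 mm high, behind the press; leave it alone. Origin: centre of its underside.
- spatula: Plaster spatula with a wooden handle, 200 mm long, lying on the bench in front of the press; leave it alone. Origin: centre of its underside.
Mind the look-alikes: they are no part of the job. What is shaped like the flask but orange or red is not meant.

How it is judged (in metres and radians):
On the way, in this order (a step that is already met when the one before it is completed fails the run):
1. the swing beam is home against the left pillar, before the plate is brought down (value of joint beam below 0.035 rad and value of joint plate below 0.0005 m), for 0.2 s.
2. the plate is screwed down on the flask and its spring squeezed (value of joint plate above 0.0026 m and contact force between screw and flask above 12 N), for 0.2 s.
At the end, for the whole second after the job is handed in: The beam is closed (within 0.035 rad of its stop), the plate presses on the flask with its spring squeezed by 3 mm or more (2.6 mm is accepted) and more than 12 N, the wheel is at rest, and the flask stands upright in its seat, within 8 mm of the press's axis (all of step 2 and value of joint beam below 0.035 rad and velocity of joint wheel between -0.05 and 0.05 rad/s and x of flask in the frame of press between -0.008 and 0.008 m and y of flask in the frame of press between -0.008 and 0.008 m and z of flask in the frame of press below 0.017 m and angle between flask's own z axis and vertical below 0.05 rad); the robot touches nothing.
It fails at once if the flask is shoved off its seat, lifted or tipped (distance of flask from where it was at the start of the episode above 0.012 m or angle between flask's own z axis and vertical above 0.12 rad).
It fails at once if a thing standing round the press is moved by more than 15 mm (distance of any of spare_flask, green_cast, powder_jar, liquid_bottle, mixing_jar, spatula from where it was at the start of the episode above 0.015 m).
It also fails if it takes over 58 s, if anything falls off the work surface, if the arm or the gripper's body presses on something with over 40 N, if the wrist force passes 120 N, or if a joint passes its speed limit or range.

ROBOT

A 6-joint arm with a two-finger parallel gripper is mounted at the origin on a cart in front of the work surface, level with it; the furniture and walls round the work are solid. World frame = base frame: x ahead of the robot, y to its left, z up, the work surface at z = 0. Lengths are in m, angles in degrees, forces in N, time in s.
With the tool pointing down it reaches from about 0.375 to 0.9 m from the base axis. Payload 3.1 kg.
Tool frame: the origin (TCP) lies on the centre line of the jaws, within the pads' length; the fingertips stand 22 mm ahead of it and the grasp point (between the pads) lies 3 mm ahead of it; z points along the fingers, y is the line along which they close (so a half turn about z gives the same grasp; the last joint's range is limited). The gripper opens to 87 mm and grips with 3 to 60 N. Pads are 19 mm wide; open, the fingers measure 117 mm over their backs; the gripper's body (75 mm by 190 mm) begins 51 mm behind the grasp point.
Start: joints at [-80.243, 30.224, 82.088, -0, 67.689, -10.227], TCP at [0.214, -0.587, 0.245] pointing down, gripper open.
Joint ranges: [-176.69, 176.69], [-43.24, 126.21], [12.49, 139.97], [-82, 262], [0, 151.66], [-163.58, 163.58]. Speed limits (degrees/s): [159.86, 159.86, 180, 180, 180, 180].

INTERFACE

Orientations are given as a 3x3 rotation matrix whose columns are the frame's x, y, z axes.
In Python, from rig import * gives the robot as it stands.
- The arm moves only by the shell command python3 -m jog 'ROWS'. ROWS is text: rows parted by semicolons, each of 7 numbers parted by spaces: the shift along the tool's x, y, z in mm, then the turn, a rotation vector about the tool's x, y, z in rad, then the finger opening in mm, from 0 to 87. In form: tx ty tz ax ay az fingers; .... A call has 1 to 12 rows; each row shifts and turns the commanded pose from where the row before left it, along the tool's axes as they then stand; what a row does not reach is not made up. A row lasts 1/8 s, in which the tool goes at most 62.5 mm and 10.7 degrees, less where a joint would pass 70% of its speed; a pose out of reach is approached as far as the arm can. A call with a gripper value outside its range is refused whole. The fingers move at their own pace and stop on an object; the grip force is fixed at half the most. Time passes only in rows, so rows that do not move let the fingers close. It gives the time, the measured TCP pose, the force, the opening and the grip force at its end, in the units of the state.
- read_state(): the state, without advancing time (a new reading comes with each control period).
- capture(name): name is "side" or "top" or "wrist"; returns a dict with "color" (480x640x3 uint8, red, green, blue), "camera_matrix" (3x3 intrinsics, pixels), "R" (3x3) and "t" (3): a world point X has camera coordinates R X + t. Camera axes: x right, y down, z forward; pixel columns grow to the right and rows downward; lengths in m; the calibration is good to about 2 mm. The wrist camera is an equidistant fisheye: a pixel r from the principal point sees the ray r / f radians off the axis. A picture is of the moment at which its call begins. There is no depth.
- hand_in(): hands the job in; it is judged then, once.
Trained networks look in the newest picture that a camera, given by its name, has taken for a name from the list of things; names that differ only in an ending like _2 or _b are one class to them, and where a whole thing is asked for, a point or a joint stands for the part that bears it (a point fixed in the world has none). Each returns a list of dicts, best first, with "conf" (0 to 1); they miss things now and then, are a little off and sometimes report something else, mostly with a low value. They report only what shows in the picture. A call takes as long as a camera call. They do not tell look-alikes from the thing itself.
- find_in(camera, target): "at" ([x, y, z] in m, in world coordinates, good to about 4 mm: the middle of the surface that is visible of it).
- trace(camera, target): "pixels" (480x640 bool, what is visible of it).
- place_of(camera, target): "at" ([x, y, z] in m, in world coordinates, good to about 4 mm: a listed point, or the origin of a listed thing).
The state is a dict: "time_s": time; "joint_positions": joint angles; "qvel": joint speeds; "tau": joint torques, N m; "position": TCP position; "tcp_rot": TCP orientation; "force": force on the tool from outside, world axes, zero at the start; "moment": the same for the moment, N m; "opening": opening from 0.0 (shut) to 1.0 (fully open); "grasp_force": force on a finger pad.
Only numpy, scipy, OpenCV 4.12 (cv2) and the standard library are available. Lean on these libraries where they do the work, as an engineer would, in place of code of your own. Each camera call takes 0.05 s, during which the arm holds its last target. There are 200 camera calls.

## Working session

There is one attempt and no reset: what is moved stays moved. The work goes in short steps, Python scripts to look and compute and a shell command to move; the robot and the scene stay as the last step left them, time stands still between calls to the robot, and variables do not carry over. Pictures are saved under pics/ and viewed, at most 10 in all, crops included, and the job is handed in when it is done.

```bash
mkdir -p pics; ls; cat > h.py <<'E'
from rig import *
import numpy as np, cv2
np.set_printoptions(precision=4,suppress=True)
def snap(c,n):
    d=capture(c); cv2.imwrite(f'pics/{n}.png',d['color'][:,:,::-1]); return d
def st():
    s=read_state(); print(s['time_s'],np.array(s['position']),np.array(s['force'])); print(np.array(s['tcp_rot'])); print(np.array(s['joint_positions']))
E
python3 - <<'E'
from h import *
st()
for c in ['side','top']:
    d=snap(c,c+'0')
    print(c,d['R'],d['t'])
    for n in ['press','flask','beam_handle','wheel_hub','screw','spare_flask','green_cast','powder_jar','liquid_bottle','mixing_jar','spatula']:
        print(n,[(np.array(r['at']),round(r['conf'],2)) for r in place_of(c,n)[:3]])
E
```

```text
pics
0.0 [ 0.2135 -0.5867  0.2436] [ 1.0519 -0.8613 -0.0488]
[[ 0.9398  0.3418 -0.0004]
 [ 0.3418 -0.9398  0.0021]
 [ 0.0004 -0.0021 -1.    ]]
[-80.2431  30.2781  82.157   -0.0001  67.6879 -10.2278]
side [[-0.6666 -0.7453  0.0143]
 [-0.4465  0.3838 -0.8083]
 [ 0.597  -0.5452 -0.5886]] [0.4917 0.219  0.7802]
press [(array([ 0.5201,  0.2991, -0.0011]), 0.83)]
flask [(array([ 0.4806, -0.0059,  0.0016]), 0.92), (array([ 0.3164,  0.2007, -0.0052]), 0.69), (array([0.524 , 0.302 , 0.0158]), 0.67)]
beam_handle [(array([0.4005, 0.3414, 0.1708]), 0.89)]
wheel_hub [(array([0.4719, 0.2789, 0.1979]), 0.95)]
screw []
spare_flask [(array([ 0.5853,  0.479 , -0.0014]), 0.62)]
green_cast [(array([0.3891, 0.3209, 0.0011]), 0.93), (array([0.4729, 0.2759, 0.1099]), 0.55)]
powder_jar [(array([ 0.4992,  0.4947, -0.0043]), 0.92)]
liquid_bottle []
mixing_jar [(array([ 0.6584,  0.2625, -0.0038]), 0.77)]
spatula [(array([ 0.2852,  0.3829, -0.0043]), 0.67), (array([0.4701, 0.2775, 0.2019]), 0.58), (array([ 0.4982,  0.4952, -0.0045]), 0.24)]
top [[-0.0247 -0.9996 -0.0106]
 [-0.9819  0.0263 -0.1878]
 [ 0.188   0.0057 -0.9822]] [0.2692 0.4997 0.8815]
press [(array([ 0.5209,  0.3014, -0.0007]), 0.68)]
flask [(array([0.5168, 0.3005, 0.0158]), 0.88), (array([ 0.317 ,  0.2037, -0.0045]), 0.86), (array([ 0.2249,  0.2757, -0.0036]), 0.84)]
beam_handle [(array([0.4023, 0.336 , 0.1715]), 0.73)]
wheel_hub [(array([0.4721, 0.2769, 0.1988]), 0.78), (array([0.4001, 0.3342, 0.1705]), 0.5)]
screw [(array([0.4749, 0.2789, 0.1119]), 0.96)]
spare_flask [(array([ 0.5818,  0.4755, -0.0057]), 0.89)]
green_cast [(array([ 0.3888,  0.3193, -0.007 ]), 0.96)]
powder_jar [(array([ 0.4954,  0.4926, -0.0027]), 0.78)]
liquid_bottle [(array([ 0.6541,  0.385 , -0.0041]), 0.78)]
mixing_jar [(array([ 0.6521,  0.2608, -0.0033]), 0.65)]
spatula [(array([ 0.2836,  0.3888, -0.0033]), 0.67)]
```

View pics/side0.png

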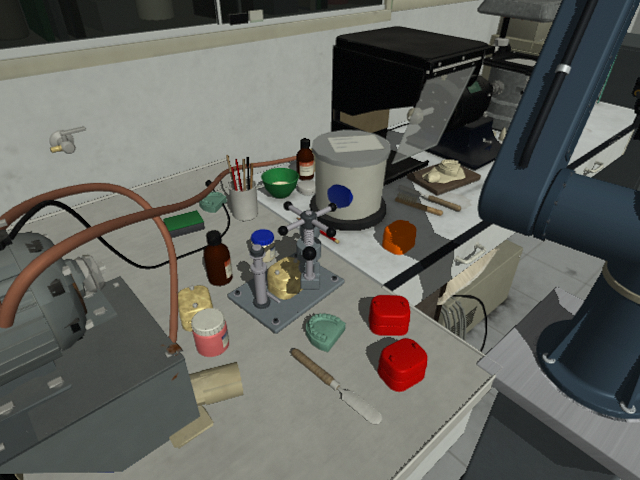

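View pics/top0.png

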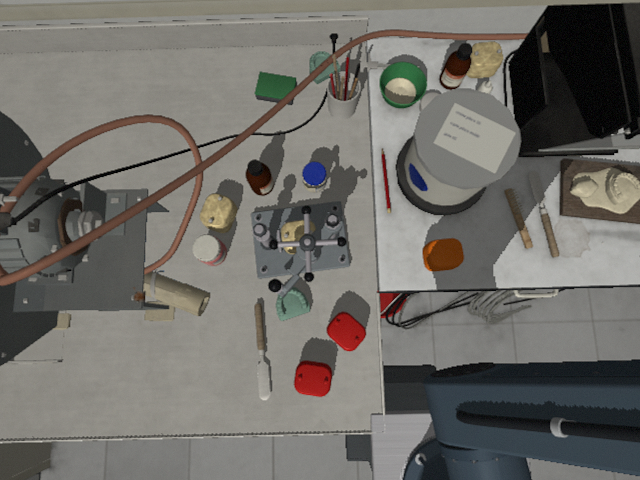

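The side view shows the press with its beam swung open: handle ball near (309,253), hub near (308,215). In the top view the hub is at (308,243), with balls near (308,211), (342,241), (305,277) and (276,244). The handle is at (275,286), and the base corners are about (253,208), (343,203), (350,268) and (257,278). A tall pot stands to the right, about (455,150).

```bash
cat >> h.py <<'E'
def ray(d,u,v,z):
    K=np.array(d['camera_matrix']);R=np.array(d['R']);t=np.array(d['t'])
    c=-R.T@t; r=R.T@np.linalg.solve(K,[u,v,1.]); return c+r*(z-c[2])/r[2]
E
python3 - <<'E'
from h import *
d=capture('top')
for c in [(253,208),(343,203),(350,268),(257,278)]: print('corner',ray(d,*c,.014))
for z in (.15,.2,.25,.3,.35): print('pot top',z,ray(d,462,140,z),ray(d,440,178,0))
im=d['color']
H=np.mean([place_of('top','wheel_hub')[0]['at'],[.4719,.2789,.198]],0);print('hub',H)
m=np.zeros((480,640),np.uint8)
for r in trace('top','wheel_hub')[:1]: m=r['pixels'].astype(np.uint8); print(r['conf'],m.sum())
cv2.imwrite('pics/wc.png',cv2.resize(im[185:305,235:365,::-1],None,fx=6,fy=6,interpolation=cv2.INTER_CUBIC)[:600,:780])
# dark balls
g=im.max(2); dk=(g<45).astype(np.uint8); dk[:190]=0;dk[300:]=0;dk[:,:240]=0;dk[:,365:]=0
n,l,s,c=cv2.connectedComponentsWithStats(dk)
for i in range(1,n):
    if s[i,4]>15: print(s[i],c[i],ray(d,*c[i],.198)[:2],ray(d,*c[i],.188)[:2])
E
```

```text
corner [0.5941 0.4021 0.014 ]
corner [0.6001 0.2004 0.014 ]
corner [0.4533 0.1903 0.014 ]
corner [0.4367 0.3928 0.014 ]
pot top 0.15 [ 0.6834 -0.0307  0.15  ] [ 0.6572 -0.0245  0.    ]
pot top 0.2 [ 0.6617 -0.0134  0.2   ] [ 0.6572 -0.0245  0.    ]
pot top 0.25 [0.6401 0.004  0.25  ] [ 0.6572 -0.0245  0.    ]
pot top 0.3 [0.6184 0.0213 0.3   ] [ 0.6572 -0.0245  0.    ]
pot top 0.35 [0.5968 0.0386 0.35  ] [ 0.6572 -0.0245  0.    ]
hub [0.4715 0.279  0.1976]
0.71 969
[254 190   7   5  17] [257.5294 191.9412] [0.5731 0.3646] [0.5763 0.3661]
[301 206  10   8  67] [305.806  209.3881] [0.538  0.2775] [0.5407 0.2779]
[327 221  12   5  27] [332.0741 223.5185] [0.5106 0.231 ] [0.5129 0.2308]
[269 236   9  13  72] [272.9722 242.8194] [0.4783 0.337 ] [0.4802 0.3381]
[338 237   8   9  59] [341.339  240.9661] [0.4784 0.2156] [0.4803 0.2151]
[305 273   9   9  60] [308.7333 276.4833] [0.4167 0.2747] [0.4178 0.275 ]
[269 279  13  13 116] [274.6034 285.0776] [0.4032 0.3345] [0.4041 0.3356]
```

View pics/wc.png

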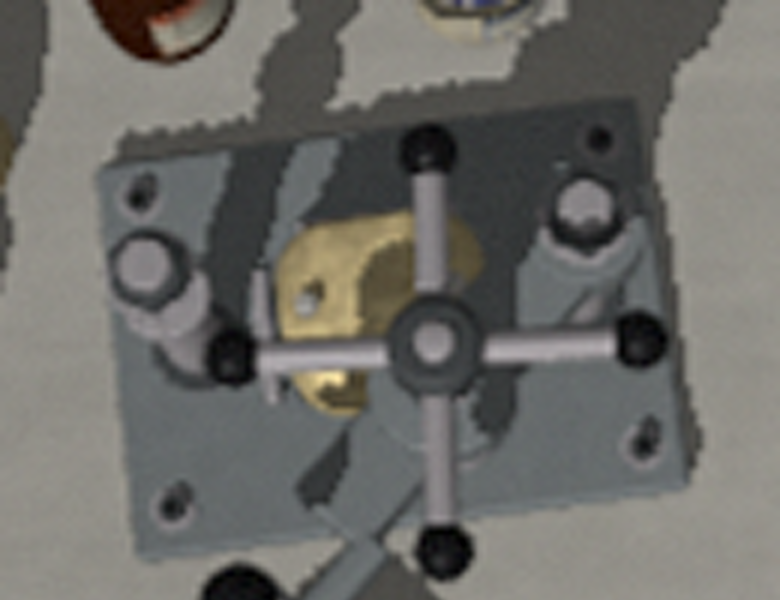

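The press fit agrees: origin about (0.5205, 0.299), yaw about 3.5°, pivot about (0.525, 0.229). The beam is about 0.78 rad open and the wheel starts at about 0.81 rad. I'll raise and swing over, with the fingers closed.

```bash
python3 -m jog '0 -40 -57 0 0 0 0; 0 -40 -57 0 0 0 0; 0 -40 -57 0 0 0 0; 53 -2.8 0 0 0 -0.106 0; 53 -2.8 0 0 0 -0.106 0; 53 -2.8 0 0 0 -0.106 0; 53 -2.8 0 0 0 -0.106 0; 53 -2.8 0 0 0 -0.106 0; 53 -2.8 0 0 0 -0.106 0; 53 -2.8 0 0 0 -0.106 0; 53 -2.8 0 0 0 -0.106 0; 53 -2.8 0 0 0 -0.106 0'; python3 -c "
from h import *
st()"
```

```text
time_s: 2.85
position: [0.4895, -0.1465, 0.3981]
tcp_rot: [[0.262, 0.965, 0.001], [0.965, -0.262, -0.0], [-0.0, 0.001, -1.0]]
force: [0.3, -0.9, -0.1]
opening: 0.003
grasp_force: 0.0
2.85 [ 0.4895 -0.1465  0.3981] [ 0.3184 -0.9194 -0.1105]
[[ 0.2615  0.9652  0.0006]
 [ 0.9652 -0.2615 -0.0002]
 [-0.      0.0006 -1.    ]]
[-29.2161  12.4032  85.5079   0.0081  82.0537 -14.0578]
```

```bash
python3 -m jog '53 -2.8 0 0 0 -0.106 0; 53 -2.8 0 0 0 -0.106 0; 53 -2.8 0 0 0 -0.106 0; 53 -2.8 0 0 0 -0.106 0; 53 -2.8 0 0 0 -0.106 0; 53 -2.8 0 0 0 -0.106 0; 53 -2.8 0 0 0 -0.106 0; 53 -2.8 0 0 0 -0.106 0; 30 -2.8 0 0 0 -0.106 0; 0 0 0 0 0 -0.1 0; 0 0 0 0 0 -0.05 0; 0 0 0 0 0 0 0'
cat >> h.py <<'E'
def to(x,y,z,yawy):
    s=read_state(); R=np.array(s['tcp_rot']); p=np.array(s['position'])
    d=R.T@(np.array([x,y,z])-p)*1000; cur=np.arctan2(R[1,1],R[0,1])
    print('pos',p,'yaw of tool y',np.degrees(cur),'tool shift mm',d,'az rad',-(np.radians(yawy)-cur),'F',np.array(s['force']),'tool F',R.T@np.array(s['force']),'t',s['time_s'])
E
python3 -c "
from h import *
to(.374,.305,.187,48)
d=capture('top')
for n in ['beam_handle','wheel_hub','press']: print(n,[(np.array(r['at']),round(r['conf'],2)) for r in place_of('top',n)[:2]])
for p in [(332.5,220.3),(259.2,229.2)]: print(ray(d,*p,.153))"
```

```text
time_s: 4.35
position: [0.4058, 0.2828, 0.3981]
tcp_rot: [[-0.742, 0.671, 0.0], [0.671, 0.742, 0.0], [-0.0, 0.0, -1.0]]
force: [-1.0, 0.4, -0.3]
opening: 0.008
grasp_force: 0.0
pos [0.4058 0.2828 0.3981] yaw of tool y 47.88804046862744 tool shift mm [ 38.4994  -4.8637 211.104 ] az rad -0.001954062451441141 F [-0.9776  0.4467 -0.3175] tool F [ 1.0248 -0.3242  0.3173] t 4.35
beam_handle [(array([0.3999, 0.3353, 0.1729]), 0.44)]
wheel_hub []
press []
[0.5273 0.2289 0.153 ]
[0.5138 0.368  0.153 ]
```

```bash
python3 -m jog '19 -5 20 0 0 0 0; 19 -4 50 0 0 0 0; 0 0 55 0 0 0 0; 0 0 50 0 0 0 0; 0 0 36 0 0 0 0; 0 0 0 0 0 0 0'; python3 -c "
from h import *
to(.371,.303,.187,48)
d=snap('side','s1'); cv2.imwrite('pics/s1c.png',cv2.resize(d['color'][140:360,180:480,::-1],None,fx=2.6,fy=2.6))
print([(np.array(r['at']),round(r['conf'],2)) for r in place_of('side','beam_handle')[:2]])"
```

```text
time_s: 5.3
position: [0.3702, 0.3005, 0.1849]
tcp_rot: [[-0.741, 0.671, -0.006], [0.671, 0.741, -0.003], [0.003, -0.006, -1.0]]
force: [-0.1, -0.8, 0.8]
opening: 0.006
grasp_force: 0.0
pos [0.3702 0.3005 0.1849] yaw of tool y 47.85912785608152 tool shift mm [ 1.0895  2.3342 -2.0906] az rad -0.0024586827357208074 F [-0.128  -0.7902  0.846 ] tool F [-0.4332 -0.677  -0.8429] t 5.3
[(array([0.4007, 0.3402, 0.1731]), 0.59)]
```

View pics/s1c.png

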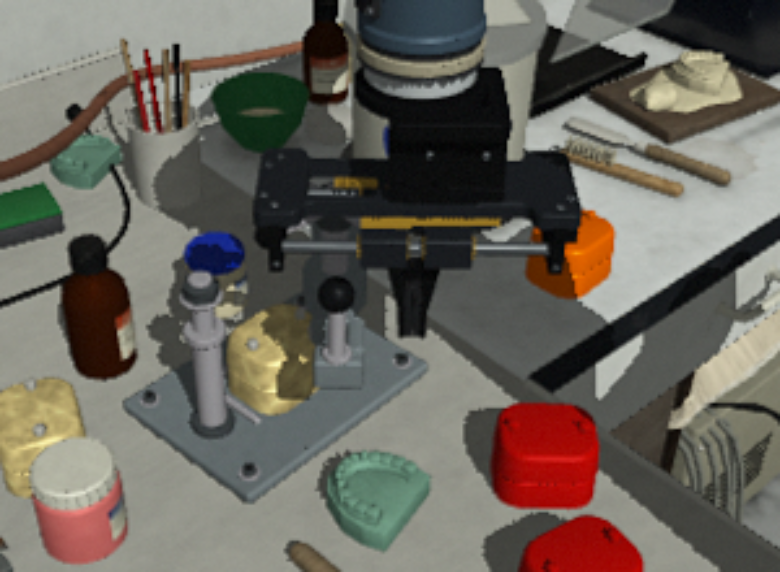

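The crop shows the closed fingertip at (412,310), beside the handle ball at (336,295), with clear space between and the height right. Now I push, turning with the beam about the pivot.

```bash
python3 -m jog '0 8 0 0 0 0 0; 0 8 0 0 0 0 0; 0 5 0 0 0 0 0; 1.3 9.8 0 0 0 0.06 0; 1.3 9.8 0 0 0 0.06 0; 1.3 9.8 0 0 0 0.06 0; 1.3 9.8 0 0 0 0.06 0; 1.3 9.8 0 0 0 0.06 0; 1.3 9.8 0 0 0 0.06 0; 1.3 9.8 0 0 0 0.06 0'; python3 -c "
from h import *
to(.488,.391,.187,4.5)"
```

```text
time_s: 6.65
position: [0.4321, 0.3661, 0.1873]
tcp_rot: [[-0.402, 0.915, -0.005], [0.915, 0.402, -0.001], [0.001, -0.005, -1.0]]
force: [-5.1, -0.5, 3.5]
opening: 0.01
grasp_force: 2.6
pos [0.4321 0.3661 0.1873] yaw of tool y 23.726846932647085 tool shift mm [ 0.3673 61.1714 -0.0194] az rad 0.3355717837516641 F [-5.0791 -0.46    3.5231] tool F [ 1.6275 -4.8517 -3.4977] t 6.65
```

```bash
python3 -m jog '1.3 9.8 0 0 0 0.06 0; 1.3 9.8 0 0 0 0.06 0; 1.3 9.8 0 0 0 0.06 0; 1.3 9.8 0 0 0 0.06 0; 0.5 8 0 0 0 0.05 0; 0.5 5 0 0 0 0.03 0; 0 3 0 0 0 0.01 0; 0 2 0 0 0 0 0; 0 0 0 0 0 0 0'; python3 -c "
from h import *
to(.488,.391,.187,4.5)"
```

```text
time_s: 7.78
position: [0.4859, 0.3873, 0.1869]
tcp_rot: [[-0.086, 0.996, -0.003], [0.996, 0.086, 0.001], [0.001, -0.003, -1.0]]
force: [-5.0, 3.2, 0.5]
opening: 0.006
grasp_force: 2.3
pos [0.4859 0.3873 0.1869] yaw of tool y 4.949319142743471 tool shift mm [ 3.5026  2.4224 -0.0702] az rad 0.007842098433111969 F [-5.0359  3.1802  0.5225] tool F [ 3.6032 -4.7443 -0.5053] t 7.775
```

Almost there; I'll push on slowly until the force rises at the stop.

```bash
python3 -m jog '0 3 0 0 0 0 0; 0 3 0 0 0 0 0; 0 2 0 0 0 0 0; 0 0 0 0 0 0 0'; python3 -c "
from h import *
to(.488,.391,.187,4.5)"
```

```text
time_s: 8.28
position: [0.4863, 0.3873, 0.1869]
tcp_rot: [[-0.087, 0.996, -0.019], [0.996, 0.087, -0.003], [-0.001, -0.019, -1.0]]
force: [-18.8, 2.0, 11.2]
opening: 0.002
grasp_force: 10.5
pos [0.4863 0.3873 0.1869] yaw of tool y 4.975151742812226 tool shift mm [ 3.5049  2.0121 -0.1624] az rad 0.008292962358662642 F [-18.8401   1.954   11.2341] tool F [  3.5688 -18.8102 -10.8817] t 8.275
```

The stop is reached: the force rose to 19 N with no further movement. I'll back off, rise and look.

```bash
python3 -m jog '0 -10 0 0 0 0 0; 0 -25 0 0 0 0 0; 0 -20 -40 0 0 0 0; 0 -40 -40 0 0 0 0; 0 -50 -20 0 0 0 0; 0 0 0 0 0 0 0'; python3 -c "
from h import *
to(.488,.391,.187,4.5)
for c in ['side','top']:
    d=snap(c,c+'2')
    for n in ['beam_handle','wheel_hub','flask','press']: print(c,n,[(np.array(r['at']),round(r['conf'],2)) for r in place_of(c,n)[:2]])
a=cv2.imread('pics/side2.png')[170:330,210:370]; b=cv2.imread('pics/top2.png')[180:310,230:360]
cv2.imwrite('pics/c2.png',np.hstack([cv2.resize(a,(400,400),interpolation=cv2.INTER_CUBIC),cv2.resize(b,(400,400),interpolation=cv2.INTER_CUBIC)]))
im=d['color'];g=im.max(2); dk=(g<45).astype(np.uint8); dk[:190]=0;dk[300:]=0;dk[:,:240]=0;dk[:,365:]=0
n,l,s,c=cv2.connectedComponentsWithStats(dk)
for i in range(1,n):
    if s[i,4]>30: print(s[i],c[i],ray(d,*c[i],.197)[:2])
"
```

```text
time_s: 9.02
position: [0.3491, 0.3747, 0.2891]
tcp_rot: [[-0.089, 0.996, 0.003], [0.996, 0.089, 0.001], [0.001, 0.003, -1.0]]
force: [-0.3, 0.1, 0.1]
opening: 0.007
grasp_force: 0.0
pos [0.3491 0.3747 0.2891] yaw of tool y 5.078784962751612 tool shift mm [  3.8864 139.4516 102.5883] az rad 0.010101703261048381 F [-0.282   0.0873  0.1326] tool F [ 0.112  -0.2727 -0.1335] t 9.025
side beam_handle [(array([0.5074, 0.3928, 0.1709]), 0.81), (array([ 0.5859,  0.478 , -0.0038]), 0.7)]
side wheel_hub [(array([0.5195, 0.3019, 0.2006]), 0.87)]
side flask [(array([ 0.2274,  0.276 , -0.0018]), 0.91), (array([ 0.4813, -0.0075,  0.0002]), 0.87)]
side press [(array([ 0.5223,  0.3012, -0.0041]), 0.58)]
top beam_handle [(array([0.5021, 0.3896, 0.171 ]), 0.84)]
top wheel_hub [(array([0.5181, 0.3014, 0.2   ]), 0.83)]
top flask [(array([0.2278, 0.2758, 0.0002]), 0.95), (array([ 0.4721, -0.0104, -0.0004]), 0.93)]
top press [(array([ 0.5216,  0.2996, -0.0008]), 0.98)]
[311 190   9   9  54] [315.5741 193.4259] [0.5677 0.2592]
[265 193   9  10  61] [268.3279 197.4262] [0.5625 0.3451]
[287 210  16  18 143] [293.8112 218.9441] [0.5211 0.2994]
[240 223  10  12  91] [244.033  228.4945] [0.5059 0.3889]
[316 235   9   9  57] [319.9123 239.2807] [0.4826 0.2535]
[268 239   9  10  68] [271.9265 244.0294] [0.4763 0.339 ]
[240 240  21  60 600] [248.0017 264.4283] [0.4408 0.3814]
```

View pics/c2.png

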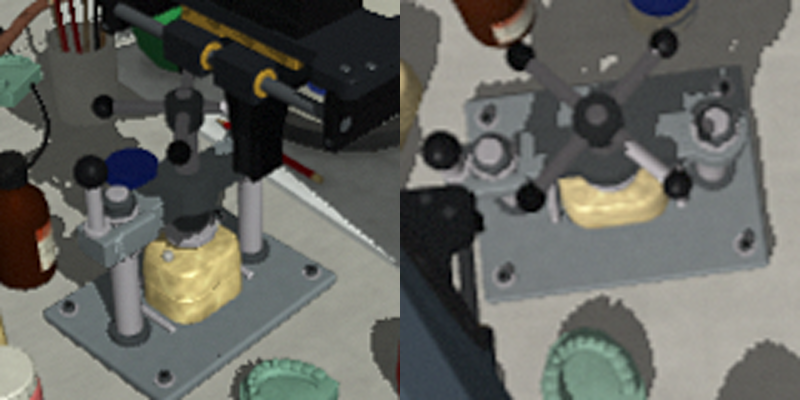

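The beam is home, with its hook round the left pillar in both crops, and the handle reads (0.505, 0.390). The four dark balls give the hub at (0.522, 0.299) and spokes at about -41°, 48°, 138° and 228°. I enter the front gap between the spokes, then orbit clockwise.

```bash
python3 -m jog '-30 41 0 0 0 0 0; -30 41 0 0 0 0 0; -30 41 0 0 0 0 0; 0 0 10 0 0 0 0; 0 0 30 0 0 0 0; 0 0 32 0 0 0 0; 0 0 30 0 0 0 0; 0 0 0 0 0 0 0'; python3 -c "
from h import *
to(.4797,.2956,.187,5)"
```

```text
time_s: 10.52
position: [0.4784, 0.2955, 0.1825]
tcp_rot: [[-0.086, 0.996, -0.007], [0.996, 0.086, -0.002], [-0.002, -0.007, -1.0]]
force: [-0.1, -0.5, 1.6]
opening: 0.003
grasp_force: 0.0
pos [0.4784 0.2955 0.1825] yaw of tool y 4.959818968083447 tool shift mm [ 0.0239  1.2503 -4.5409] az rad -0.0007012913037927893 F [-0.1069 -0.5178  1.5747] tool F [-0.5093 -0.1625 -1.5727] t 10.525
```

```bash
python3 -m jog '7.3 0.6 0 0 0 0 0; 7.1 1.9 0 0 0 0 0; 6.6 3.1 0 0 0 0 0; 6 4.2 0 0 0 0 0; 5.2 5.2 0 0 0 0 0; 4.2 6 0 0 0 0 0; 3.1 6.6 0 0 0 0 0; 1.9 7.1 0 0 0 0 0; 0.6 7.3 0 0 0 0 0; 0 0 0 0 0 0 0'; python3 -c "
from h import *
to(.5215-.042*.089,.2993+.042*.996,.187,5)"
```

```text
time_s: 11.78
position: [0.5166, 0.3415, 0.185]
tcp_rot: [[-0.086, 0.996, -0.006], [0.996, 0.086, -0.001], [-0.001, -0.006, -1.0]]
force: [-4.8, -1.0, -0.1]
opening: 0.005
grasp_force: 2.0
pos [0.5166 0.3415 0.185 ] yaw of tool y 4.928935802425536 tool shift mm [-0.4339  1.1422 -1.9765] az rad -0.0012403042279621607 F [-4.7659 -1.0361 -0.1147] tool F [-0.6227 -4.8365  0.1451] t 11.775
```

```bash
python3 -m jog '-0.6 7.3 0 0 0 0 0; -1.9 7.1 0 0 0 0 0; -3.1 6.6 0 0 0 0 0; -4.2 6 0 0 0 0 0; -5.2 5.2 0 0 0 0 0; -6 4.2 0 0 0 0 0; -6.6 3.1 0 0 0 0 0; -7.1 1.9 0 0 0 0 0; -7.3 0.6 0 0 0 0 0; 0 0 0 0 0 0 0'; python3 -c "
from h import *
to(.5215+.042*.996,.2993+.042*.089,.187,5)
d=capture('side');print([(np.array(r['at']),round(r['conf'],2)) for n in ('wheel_hub','beam_handle') for r in place_of('side',n)[:1]])"
```

```text
time_s: 13.02
position: [0.5647, 0.3054, 0.1862]
tcp_rot: [[-0.086, 0.996, 0.001], [0.996, 0.086, 0.004], [0.004, 0.002, -1.0]]
force: [-0.3, 4.5, -1.0]
opening: 0.003
grasp_force: 1.8
pos [0.5647 0.3054 0.1862] yaw of tool y 4.907776902871284 tool shift mm [-2.1821 -1.6052 -0.8195] az rad -0.0016095966912826332 F [-0.2968  4.4772 -1.0061] tool F [4.4822 0.0857 1.0237] t 13.025
[(array([0.5188, 0.3033, 0.1893]), 0.65), (array([0.5045, 0.3948, 0.1709]), 0.65)]
```

```bash
python3 -m jog '-8 -0.6 0 0 0 0 0; -7.6 -2 0 0 0 0 0; -6.9 -3.1 0 0 0 0 0; -6 -4.2 0 0 0 0 0; -5.2 -5.2 0 0 0 0 0; -4.2 -6 0 0 0 0 0; -3.1 -6.6 0 0 0 0 0; -1.9 -7.1 0 0 0 0 0; -0.6 -7.3 0 0 0 0 0; 0 0 0 0 0 0 0'; python3 -c "
from h import *
to(.5215+.042*.089,.2993-.042*.996,.187,5)
for c in ['side','top']:
  d=snap(c,c+'3');print([(np.array(r['at']),round(r['conf'],2)) for n in ('wheel_hub','beam_handle') for r in place_of(c,n)[:1]])"
```

```text
time_s: 14.42
position: [0.532, 0.2572, 0.1871]
tcp_rot: [[-0.086, 0.996, 0.013], [0.996, 0.086, 0.003], [0.001, 0.014, -1.0]]
force: [7.4, 2.0, -3.0]
opening: 0.005
grasp_force: 3.3
pos [0.532  0.2572 0.1871] yaw of tool y 4.923816478018737 tool shift mm [ 0.8835 -6.6805  0.055 ] az rad -0.001329653294338512 F [ 7.4271  1.9942 -2.967 ] tool F [1.3448 7.5296 3.072 ] t 14.425
[(array([0.5061, 0.3971, 0.171 ]), 0.83)]
[(array([0.5029, 0.3899, 0.1719]), 0.94)]
```

```bash
python3 -m jog '0.5 -5 0 0 0 0 0; 0.5 -3 0 0 0 0 0; 0 0 0 0 0 0 0; 0 5 0 0 0 0 0; 0 8 0 0 0 0 0; 0 0 0 0 0 0 0; 0 0 -30 0 0 0 0; 0 0 -50 0 0 0 0; 0 -30 -50 0 0 0 0; 0 -60 -20 0 0 0 0; 0 -60 0 0 0 0 0; 0 -60 0 0 0 0 0'; python3 -c "
from h import *
to(.5215,.2993,.187,5)
for c in ['side','top']:
    d=snap(c,c+'4')
    for n in ['beam_handle','wheel_hub']: print(c,n,[(np.array(r['at']),round(r['conf'],2)) for r in place_of(c,n)[:1]])
a=cv2.imread('pics/side4.png')[170:330,210:370]; b=cv2.imread('pics/top4.png')[180:310,230:360]
cv2.imwrite('pics/c4.png',np.hstack([cv2.resize(a,(400,400),interpolation=cv2.INTER_CUBIC),cv2.resize(b,(400,400),interpolation=cv2.INTER_CUBIC)]))
im=d['color'];g=im.max(2); dk=(g<45).astype(np.uint8); dk[:190]=0;dk[300:]=0;dk[:,:240]=0;dk[:,365:]=0
n,l,s,c=cv2.connectedComponentsWithStats(dk)
for i in range(1,n):
    if s[i,4]>30: 
        p=ray(d,*c[i],.181)[:2]; q=p-[.5215,.2993]; print(s[i,4],p,np.linalg.norm(q),np.degrees(np.arctan2(q[1],q[0])))
"
```

```text
time_s: 16.23
position: [0.3206, 0.239, 0.335]
tcp_rot: [[-0.086, 0.996, -0.0], [0.996, 0.086, -0.0], [-0.0, -0.0, -1.0]]
force: [0.3, 0.8, 1.0]
opening: 0.006
grasp_force: 0.0
pos [0.3206 0.239  0.335 ] yaw of tool y 4.917599968671148 tool shift mm [ 42.8274 205.343  147.9686] az rad -0.0014381518504349433 F [0.3188 0.825  1.0366] tool F [ 0.7947  0.3883 -1.0366] t 16.225
side beam_handle [(array([0.5052, 0.394 , 0.1709]), 0.71)]
side wheel_hub [(array([0.5173, 0.2989, 0.1823]), 0.69)]
top beam_handle [(array([0.5048, 0.3906, 0.1704]), 0.9)]
top wheel_hub [(array([0.5174, 0.2998, 0.1827]), 0.86)]
53 [0.54   0.3571] 0.06071501320603181 72.28890498493703
93 [0.5095 0.3917] 0.09314972400133964 97.37372560229517
55 [0.5045 0.2412] 0.06050305044868467 -106.3529678477616
54 [0.4642 0.3164] 0.059820499595271956 163.3568148380099
1567 [0.4194 0.2323] 0.12206362953213137 -146.72856724082433
```

View pics/c4.png

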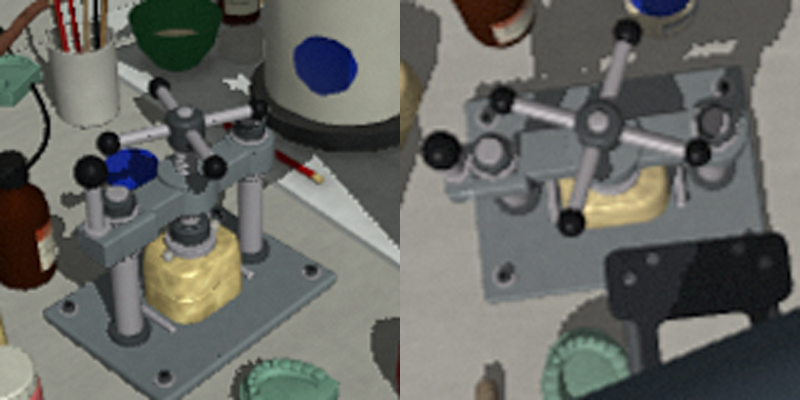

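Three balls read 72.3°, -106.4° and 163.4°, so the wheel has turned 4.28 rad, to about 5.08 rad (about 4.4 mm squeeze). The hub reads 0.182 m. The crops show the plate on the flask and the hook at the pillar. I'll check that the beam handle hasn't crept, then hand in.

```bash
python3 -c "
from h import *
for k in ('top2','top4'):
    g=cv2.imread(f'pics/{k}.png').max(2)[215:242,230:258]; n,l,s,c=cv2.connectedComponentsWithStats((g<45).astype(np.uint8)); print(k,[(s[i,4],c[i]+[230,215]) for i in range(1,n) if s[i,4]>30])
for k in ('side2','side4'):
    g=cv2.imread(f'pics/{k}.png').max(2)[225:255,232:262]; n,l,s,c=cv2.connectedComponentsWithStats((g<45).astype(np.uint8)); print(k,[(s[i,4],c[i]+[232,225]) for i in range(1,n) if s[i,4]>30])
"
```

```text
top2 [(np.int32(107), array([243.2056, 228.4486]))]
top4 [(np.int32(109), array([243.2477, 228.4679]))]
side2 [(np.int32(148), array([245.7027, 238.3311]))]
side4 [(np.int32(50), array([253.02, 227.76])), (np.int32(133), array([246.0075, 238.4887]))]
```

The handle hasn't moved by more than about 0.3 px, so the beam is still home.

```bash
python3 -c "
from h import *
print(hand_in())"
```

```text
the job is handed in; nothing more can be done
None
```

I closed the press and handed the job in at about 16 s of robot time; no verdict came back. The beam is home against its stop, and the wheel is at about 5.08 rad by the camera. That is roughly 4.4 mm of spring squeeze on the flask, worked out from the wheel angle. The arm is clear of the press, and I saw nothing round it disturbed.

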